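Bring the red-capped bottle round to the pointer

ROBOT

A 6-joint arm with a two-finger parallel gripper is mounted at the origin on the work surface. World frame = base frame: x ahead of the robot, y to its left, z up, the work surface at z = 0. Lengths are in m, angles in degrees, forces in N, time in s.
With the tool pointing down it reaches from about 0.3 to 0.75 m from the base axis. Payload 8.5 kg.
Tool frame: the origin (TCP) lies midway between the tips of the shut fingers; the grasp point (between the pads) lies env.tcp_to_grasp behind it (env.tcp_to_grasp is the distance from the TCP to the grasp point, in m); z points along the fingers, y is the line along which they close (so a half turn about z gives the same grasp; the last joint's range is limited). The gripper opens to 85 mm and grips with 20 to 120 N. Pads are 22 mm wide; open, the fingers measure 114 mm over their backs; the gripper's body (76 mm by 85 mm) begins 54 mm behind the grasp point. The pads swing forward as they close: fully open they stand 13 mm farther back than shut.
Start: joints at [-82.58, 21.807, 74.336, -0, 83.858, -12.336], TCP at [0.186, -0.518, 0.2] pointing down, gripper open.
Joint ranges: [-178.18, 178.18], [-50.72, 133.34], [12.68, 142.11], [-81.47, 261.47], [9.98, 163.14], [-165.26, 165.26]. Speed limits (degrees/s): [136.94, 136.94, 180, 180, 180, 180].

INTERFACE

Orientations are given as a 3x3 rotation matrix whose columns are the frame's x, y, z axes.
In Python, from rig import observe, optics, job, env gives the robot as it stands. The module is installed in compiled form; this text tells all that it offers.
- The arm moves only by the shell command python3 -m jog 'ROWS' [FORCE]. ROWS is JSON, a list of rows, each a list of 7 numbers: the turn, a rotation vector about the tool's x, y, z in rad, then the shift along the tool's x, y, z in m, then the opening in per cent of the stroke, from 0 (shut) to 100 (fully open). A call has 1 to 10 rows; each row shifts and turns the commanded pose from where the row before left it, along the tool's axes as they then stand; what a row does not reach is not made up. A row lasts 1/8 s, in which the tool goes at most 62.5 mm and 10.7 degrees, less where a joint would pass 70% of its speed; a pose out of reach is approached as far as the arm can. A call is refused whole if a number of a shift passes 0.0625 or a number of a turn 0.188, either way. A call with a gripper value outside its range is refused whole. The fingers move at their own pace and stop on an object; FORCE is the grip in N (left out, the last holds). Time passes only in rows, so rows that do not move let the fingers close. It gives the time, the measured TCP pose, the force, the opening and the grip force at its end, in the units of the state.
- observe(): the state, without advancing time (a new reading comes with each control period).
- optics.get_image(name): name is "scene" or "top" or "wrist"; returns a dict with "pixels" (420x560x3 uint8, red, green, blue), "mtx" (3x3 intrinsics, pixels), "rvec" (rotation vector, rad) and "tvec" (3), from world to camera coordinates, as OpenCV has them. Camera axes: x right, y down, z forward; pixel columns grow to the right and rows downward; lengths in m; the calibration is good to about 2 mm. A picture is of the moment at which its call begins. There is no depth.
- job.close_job(): hands the job in; it is judged then, once.
The state is a dict: "time_s": time; "q": joint angles; "qvel": joint speeds; "joint_efforts": joint torques, N m; "position": TCP position; "tool_rot": TCP orientation; "ft_force": force on the tool from outside, world axes, zero at the start; "wrist_torque": the same for the moment, N m; "grip_width": finger opening in m; "gripper_force": force on a finger pad.
Only numpy, scipy, OpenCV 4.12 (cv2) and the standard library are available. Lean on these libraries where they do the work, as an engineer would, in place of code of your own. Each camera call takes 0.05 s, during which the arm holds its last target. There are 200 camera calls.

TASK

Three little bottles stand on the turntable. With a fingertip, push on the turntable's spokes and turn it gently, either way, until the red-capped bottle is in line with the yellow pointer, then leave it at rest there and take the hand away. Push only, do not pinch the spokes; do not touch or lift the bottles, and leave the other things around the turntable where they are.

Things in the scene. Friction and masses are not known exactly. Their poses are not given: they have to be found in the camera images.
- foot: the fixed steel foot under the turntable; origin on the table, on the turntable's vertical axis; its axes do not turn with the turntable. The wooden disc above it is 176 mm in diameter, its top 62 mm above the table, with three black nests for bottles 120 degrees apart.
- spokes: the turntable's three horizontal steel spokes, turning with it: bars 12 mm thick, their axis 56 mm above the table, from 88 to 160 mm from the turntable's axis, a 22 mm black ball at each end; free below down to the pointer. Origin on the turntable's axis; from above, they point +60, 180 and -60 degrees from this body's x axis, half-way between bottles. 1 N at 140 mm starts them, 4 N at 1 rad/s.
- turntable (a joint): angle through which the turntable has been turned since the start, rad, 0 at the start, growing counterclockwise seen from above, range -7 to 7. It has bearing friction and stays where it is left.
- pointer: the fixed yellow pointer: a flat bar 16 mm wide with a diamond end on a dark block 50 mm wide, low on the table (top 20 mm up), radially from 75 to 225 mm from the turntable's axis. Origin on the table on the turntable's axis, x axis along the bar, outward: the red-capped bottle must come over this line, on the pointer's side.
- red_bottle_center (a point): the bottle with the RED cap, the one to be brought to the pointer: a 50 ml amber glass bottle, 42 mm in diameter and 100 mm high, standing loose in a black cup-like nest (20 mm deep, 52 mm across) on the turntable, its axis 58 mm from the turntable's axis. This point is on its axis, half-way up (112 mm above the table). Not to be touched.
- white_bottle_center (a point): the bottle with the white cap: a 50 ml amber glass bottle, 42 mm in diameter and 100 mm high, standing loose in a black cup-like nest (20 mm deep, 52 mm across) on the turntable, its axis 58 mm from the turntable's axis. This point is on its axis, half-way up (112 mm above the table). Not to be touched.
- green_bottle_center (a point): the bottle with the green cap: a 50 ml amber glass bottle, 42 mm in diameter and 100 mm high, standing loose in a black cup-like nest (20 mm deep, 52 mm across) on the turntable, its axis 58 mm from the turntable's axis. This point is on its axis, half-way up (112 mm above the table). Not to be touched.
- tall_bottle_center (a point): centre, half-way up, of a loose full-size amber bottle with a red cap standing on the table, 74 mm in diameter, 270 mm high. To be left alone.
- tin_center (a point): centre of a loose brass-coloured tin on the table, 76 mm in diameter, 60 mm high. To be left alone.
- carton_center (a point): centre of a loose brown carton on the table, 90 x 70 mm, 50 mm high. To be left alone.
Not all that is in view belongs to the job. What is shaped like the part that bears green_bottle_center but turquoise is not meant.

How it is judged (in metres and radians):
On the way:
1. a finger pushes on a spoke (contact force between the fingers and spokes above 0.2 N), for 0.02 s.
At the end, for the whole second after the job is handed in: Red-capped bottle within 8 mm of the pointer's line, on the pointer's side; turntable at rest (under 0.05 rad/s); all three little bottles upright (within 0.15 rad) at their starting height (within 7 mm); tall bottle, tin and carton within 20 mm of their starts (y of red_bottle_center in the frame of pointer between -0.008 and 0.008 m and x of red_bottle_center in the frame of pointer above 0.045 m and velocity of joint turntable between -0.05 and 0.05 rad/s and angle between each of red_bottle_center, white_bottle_center, green_bottle_center's own z axis and vertical below 0.15 rad and height (world z) of red_bottle_center between 0.105 and 0.119 m and height (world z) of white_bottle_center between 0.105 and 0.119 m and height (world z) of green_bottle_center between 0.105 and 0.119 m and distance of each of tall_bottle_center, tin_center, carton_center from where it was at the start of the episode below 0.02 m); the robot touches nothing.
It fails at once if a little bottle is touched by the robot (over 0.5 N) (contact force between any of the fingers, the arm and red_bottle above 0.5 N or contact force between any of the fingers, the arm and white_bottle above 0.5 N or contact force between any of the fingers, the arm and green_bottle above 0.5 N).
It fails at once if a little bottle is tipped beyond 0.3 rad or lifted by more than 10 mm (angle between any of red_bottle_center, white_bottle_center, green_bottle_center's own z axis and vertical above 0.3 rad or height (world z) of any of red_bottle_center, white_bottle_center, green_bottle_center above 0.122 m).
It fails at once if the tall bottle, tin or carton is moved by more than 20 mm (distance of any of tall_bottle_center, tin_center, carton_center from where it was at the start of the episode above 0.02 m).
It fails at once if the turntable is spun faster than 4 rad/s (velocity of joint turntable above 4 rad/s or velocity of joint turntable below -4 rad/s).
It fails at once if the spokes are pinched or forced: more than 25 N between fingers and spokes (contact force between the fingers and spokes above 25 N).
It also fails if it takes over 58 s, if anything falls off the work surface, if the arm or the gripper's body presses on something with over 40 N, if the wrist force passes 120 N, or if a joint passes its speed limit or range.

## Working session

There is one attempt and no reset: what is moved stays moved. The work goes in short steps, Python scripts to look and compute and a shell command to move; the robot and the scene stay as the last step left them, time stands still between calls to the robot, and variables do not carry over. Pictures are saved under pics/ and viewed, at most 10 in all, crops included, and the job is handed in when it is done.

```bash
mkdir -p pics; python3 - <<'E'
from rig import observe, optics, env
import cv2,numpy as np
s=observe();print(s['time_s'],s['position'],s['tool_rot'],env.tcp_to_grasp,s['ft_force'])
for n in ('scene','top'):
    d=optics.get_image(n);cv2.imwrite(f'pics/{n}0.png',d['pixels'][:,:,::-1])
    np.savez(f'pics/{n}0.npz',**d)
    R=cv2.Rodrigues(np.array(d['rvec'],float))[0];print(n,-R.T@np.array(d['tvec']).ravel(),R[2])
E
```

```text
0.0 [ 0.18585411 -0.51727123  0.19916875] [[ 9.41135299e-01  3.38030024e-01 -2.29130890e-04]
 [ 3.38029960e-01 -9.41134067e-01  1.55396055e-03]
 [ 3.09642437e-04 -1.53994023e-03 -9.99998766e-01]] 0.0187 [-0.03756268  0.43107281 -0.48788625]
scene [1.22962514 0.16213643 1.14658892] [-0.53114951 -0.14157683 -0.83536591]
top [ 0.41883813 -0.01378607  1.66693008] [ 0.08488789  0.01684326 -0.99624814]
```

View pics/scene0.png

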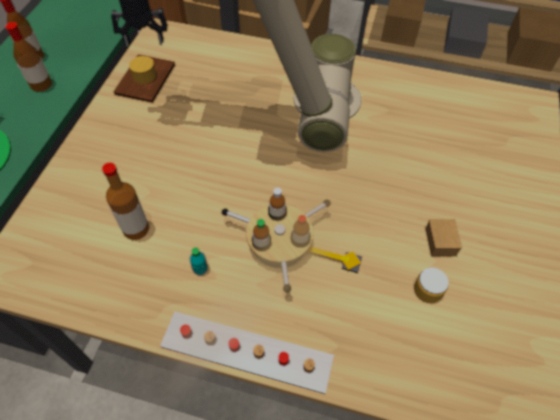

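View pics/top0.png

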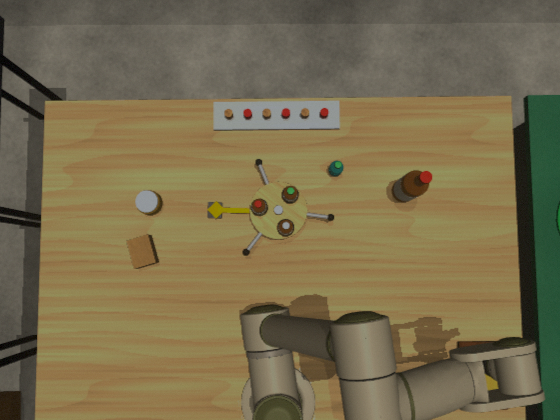

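The top view shows the turntable hub at about (278,211), the red-capped bottle at (259,204), green at (290,191) and white at (286,227). The pointer diamond is at (215,210), and the spoke balls are at (259,162), (331,217) and (246,252). 

Things that could be taken for the red-capped bottle:
- The turntable's red bottle at (259,204), which I choose.
- The tall bottle's red cap at (425,177).
- The loose red caps on the tray at (248,113), (286,113) and (324,113).
- The bottles on the green side table.

The turquoise bottle with a green cap at (336,168) is a decoy.

```bash
cat > h.py <<'E'
import numpy as np,cv2
def ray(d,uv,z):
    R=cv2.Rodrigues(np.array(d['rvec'],float))[0];t=np.array(d['tvec'],float).ravel()
    c=-R.T@t;v=R.T@np.linalg.solve(np.array(d['mtx'],float),[uv[0],uv[1],1.]);return (c+v*(z-c[2])/v[2])[:2]
def blobs(d,lo,hi,box,amin=8):
    h=cv2.cvtColor(d['pixels'],cv2.COLOR_RGB2HSV);m=cv2.inRange(h,np.array(lo),np.array(hi))
    k=np.zeros_like(m);x0,y0,x1,y1=box;k[y0:y1,x0:x1]=m[y0:y1,x0:x1]
    n,_,st,c=cv2.connectedComponentsWithStats(k);return [(c[i].round(1),int(st[i,4]),st[i,:4].tolist()) for i in range(1,n) if st[i,4]>=amin]
E
python3 - <<'E'
from h import *
for n,box in (('top',(200,150,345,265)),('scene',(215,180,370,300))):
    d=dict(np.load(f'pics/{n}0.npz'))
    print(n)
    for nm,lo,hi,z in (('yellow',(22,200,120),(32,255,255),.02),('redcap',(0,170,110),(5,255,255),.157),('redcap2',(174,150,110),(180,255,255),.157),('green',(45,120,60),(75,255,255),.157),('black',(0,0,0),(180,255,50),.056),('lightgrey',(0,0,150),(180,50,255),.157)):
        for b in blobs(d,lo,hi,box): print(nm,b,ray(d,b[0],z).round(4))
d=dict(np.load('pics/top0.npz'));c=d['pixels'][150:265,200:345,::-1]
cv2.imwrite('pics/crop.png',cv2.resize(c,None,fx=5,fy=5,interpolation=cv2.INTER_CUBIC))
E
```

```text
top
yellow (array([224.8, 209.6]), 279, [208, 201, 42, 17]) [0.5874 0.1606]
redcap (array([257.6, 203.6]), 33, [255, 201, 6, 6]) [0.59   0.0522]
green (array([337.7, 164.2]), 43, [334, 161, 8, 8]) [ 0.702 -0.178]
green (array([290.1, 190.3]), 39, [287, 187, 7, 7]) [ 0.6276 -0.0409]
black (array([258.4, 161.6]), 26, [256, 159, 6, 6]) [0.7311 0.0538]
black (array([331.8, 173.5]), 13, [329, 171, 8, 5]) [ 0.6923 -0.1705]
black (array([288.8, 201.8]), 8, [286, 201, 7, 2]) [ 0.6062 -0.0385]
black (array([330.6, 216.9]), 27, [328, 214, 6, 6]) [ 0.5592 -0.1649]
black (array([245.5, 251.8]), 28, [243, 249, 6, 6]) [0.4549 0.0937]
lightgrey (array([278. , 209.1]), 41, [275, 206, 7, 7]) [ 0.5738 -0.006 ]
lightgrey (array([285.8, 224.9]), 21, [284, 223, 5, 5]) [ 0.5284 -0.0279]
scene
yellow (array([344.5, 258.7]), 273, [322, 252, 38, 17]) [0.5901 0.1757]
green (array([260.2, 222.6]), 44, [257, 219, 7, 8]) [ 0.6263 -0.0406]
black (array([224.1, 211.6]), 11, [223, 210, 3, 4]) [ 0.5575 -0.1648]
lightgrey (array([277.1, 190.6]), 43, [273, 188, 9, 6]) [ 0.523  -0.0272]
lightgrey (array([315.4, 209.3]), 52, [307, 204, 18, 12]) [0.5522 0.0785]
lightgrey (array([238.4, 216.5]), 82, [228, 211, 22, 11]) [ 0.6238 -0.0965]
lightgrey (array([279.3, 228.6]), 66, [275, 225, 10, 8]) [0.6301 0.0081]
lightgrey (array([284.6, 272.3]), 74, [282, 262, 6, 22]) [0.739  0.0506]
```

View pics/crop.png

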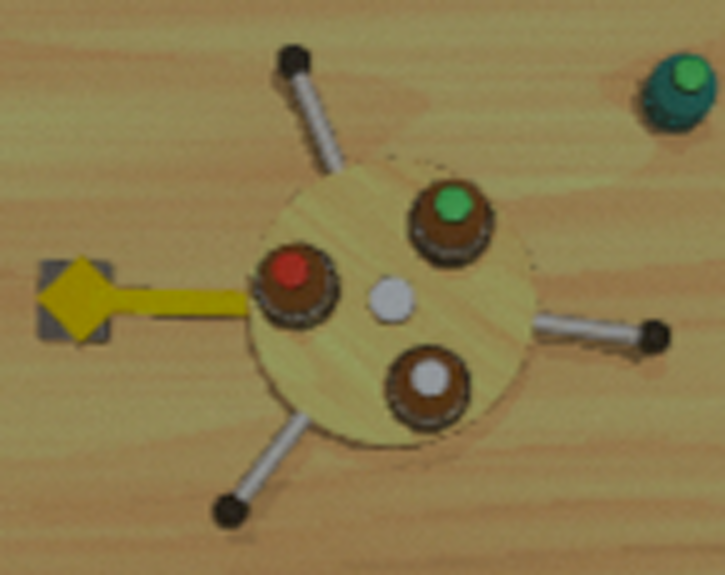

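The crop shows the red-capped bottle of the turntable, with its pointer to the left; this is the right one. The ball mean gives the axis at (0.582,-0.006), with ball radius 161 mm and spokes at 21.9/141.9/262°, which agrees with the bottle mean. The red bottle stands at about 82° and the pointer at about 88°, so I need roughly +6° counterclockwise. I'll push the spoke at -98° in +x from the robot's side.

```bash
python3 -m jog '[[0,0,0.115,0,0,0,0],[0,0,0.115,0,0,0,0],[0,0,0.115,0,0,0,0],[0,0,0,0,0,0,0],[0,0,0,0,0,0,0]]' 20
python3 -m jog '[[0,0,0,0.03,-0.039,0,0],[0,0,0,0.03,-0.039,0,0],[0,0,0,0.03,-0.039,0,0],[0,0,0,0.03,-0.039,0,0],[0,0,0,0.03,-0.039,0,0],[0,0,0,0.03,-0.039,0,0],[0,0,0,0.03,-0.039,0,0],[0,0,0,0.03,-0.039,0,0],[0,0,0,0.03,-0.039,0,0],[0,0,0,0.03,-0.039,0,0]]'
python3 -m jog '[[0,0,0,0,0,0,0],[0,0,0,0,0,0,0]]'
python3 - <<'E'
from h import *
d=dict(np.load('pics/top0.npz'));ax=np.array([.5817,-.0057])
h=cv2.cvtColor(d['pixels'],cv2.COLOR_RGB2HSV);m=cv2.inRange(h,(22,180,100),(34,255,255));m[:150]=0;m[265:]=0;m[:,:200]=0;m[:,252:]=0
v,u=np.nonzero(m);P=np.array([ray(d,p,.02) for p in zip(u,v)])
l=cv2.fitLine(P.astype(np.float32),cv2.DIST_L2,0,.01,.01).ravel();print(l,np.degrees(np.arctan2(l[1],l[0])), np.degrees(np.arctan2(*(P.mean(0)-ax)[::-1])))
E
```

```text
time_s: 0.72
position: [0.1859, -0.5175, 0.1996]
tool_rot: [[1.0, 0.002, -0.0], [0.002, -1.0, 0.0], [-0.0, -0.0, -1.0]]
ft_force: [0.2, -0.1, -0.2]
grip_width: 0.0003
gripper_force: 0.0
time_s: 1.98
position: [0.4868, -0.1263, 0.1999]
tool_rot: [[1.0, 0.002, 0.0], [0.002, -1.0, -0.0], [0.0, 0.0, -1.0]]
ft_force: [0.1, -0.4, -0.8]
grip_width: -0.0002
gripper_force: 0.0
time_s: 2.22
position: [0.4857, -0.1279, 0.1997]
tool_rot: [[1.0, 0.001, -0.0], [0.001, -1.0, -0.0], [-0.0, 0.0, -1.0]]
ft_force: [0.4, -0.5, 0.5]
grip_width: 0.0001
gripper_force: 0.0
[0.03357955 0.999436   0.5871459  0.16057287] 88.07567 88.12405603376591
```

The pointer is at 88.1° by both the line fit and the bearing. Next I descend on the near side of the spoke.

```bash
python3 -m jog '[[0,0,0,0,0,0.03,0],[0,0,0,0,0,0.03,0],[0,0,0,0,0,0.03,0],[0,0,0,0,0,0.03,0],[0,0,0,0,0,0.025,0],[0,0,0,0,0,0.012,0],[0,0,0,0.02,0,0,0],[0,0,0,0.02,0,0,0],[0,0,0,0.01,0,0,0],[0,0,0,0,0,0,0]]'
python3 - <<'E'
from rig import optics
import cv2
from h import *
d=optics.get_image('scene');cv2.imwrite('pics/s1.png',cv2.resize(d['pixels'][130:300,180:400,::-1],None,fx=3.4,fy=3.4,interpolation=cv2.INTER_CUBIC))
E
```

```text
time_s: 3.48
position: [0.5361, -0.128, 0.043]
tool_rot: [[1.0, -0.0, 0.0], [-0.0, -1.0, -0.0], [0.0, 0.0, -1.0]]
ft_force: [0.0, 0.0, -0.4]
grip_width: -0.0002
gripper_force: 0.0
```

View pics/s1.png

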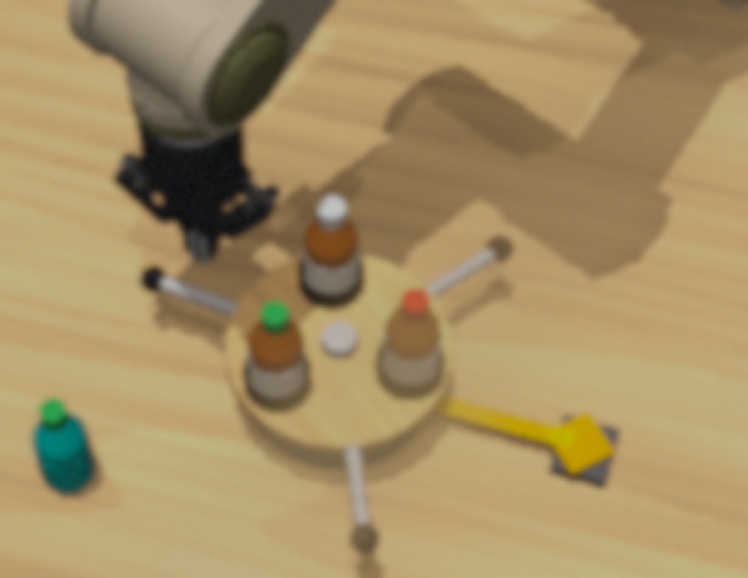

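The shut gripper's tip stands just robot-side of the spoke (crop 200,245; ball at 152,278). Its knuckle (270,200) is fairly near the white bottle, so I'll shift 8 mm outward and then push slowly.

```bash
python3 -m jog '[[0,0,0,0,0.008,0,0],[0,0,0,0,0,0,0],[0,0,0,0.003,0,0,0],[0,0,0,0.003,0,0,0],[0,0,0,0.003,0,0,0]]'
python3 -m jog '[[0,0,0,0.002,0,0,0],[0,0,0,0.002,0,0,0]]'
python3 -m jog '[[0,0,0,0.002,0,0,0],[0,0,0,0.002,0,0,0]]'
python3 -m jog '[[0,0,0,0.002,0,0,0],[0,0,0,0,0,0,0]]'
cat > m.py <<'E'
from rig import optics
from h import *
d=optics.get_image('top');ax=np.array([.5817,-.0057]);box=(200,150,345,265)
for nm,lo,hi,z in (('red',(0,170,110),(5,255,255),.157),('green',(45,120,60),(75,255,255),.157),('black',(0,0,0),(180,255,50),.056)):
    for b in blobs(d,lo,hi,box):
        p=ray(d,b[0],z)-ax;print(nm,b[:2],np.hypot(*p).round(3),np.degrees(np.arctan2(p[1],p[0])).round(1))
cv2.imwrite('pics/last.png',cv2.resize(d['pixels'][150:265,200:345,::-1],None,fx=5,fy=5,interpolation=cv2.INTER_CUBIC))
E
python3 m.py
```

```text
time_s: 4.15
position: [0.5452, -0.1356, 0.0428]
tool_rot: [[1.0, -0.0, 0.0], [-0.0, -1.0, -0.0], [0.0, 0.0, -1.0]]
ft_force: [-0.0, -0.7, -0.1]
grip_width: 0.0
gripper_force: 0.0
time_s: 4.4
position: [0.5491, -0.1356, 0.0428]
tool_rot: [[1.0, -0.0, -0.0], [-0.0, -1.0, 0.0], [-0.0, -0.0, -1.0]]
ft_force: [0.7, 0.0, -0.8]
grip_width: -0.0002
gripper_force: 0.0
time_s: 4.65
position: [0.5531, -0.1357, 0.0428]
tool_rot: [[1.0, -0.0, -0.0], [-0.0, -1.0, 0.0], [-0.0, -0.0, -1.0]]
ft_force: [0.6, 1.3, -1.6]
grip_width: 0.0003
gripper_force: 0.0
time_s: 4.9
position: [0.5551, -0.1357, 0.0428]
tool_rot: [[1.0, -0.0, 0.0], [-0.0, -1.0, -0.0], [0.0, 0.0, -1.0]]
ft_force: [0.8, 1.0, -0.0]
grip_width: 0.0001
gripper_force: 0.0
red (array([257.5, 203.5]), 32) 0.059 81.6
green (array([337.7, 164.2]), 43) 0.21 -55.1
green (array([290.1, 190.3]), 39) 0.058 -37.5
black (array([258.4, 161.6]), 26) 0.161 21.7
black (array([332. , 173.6]), 11) 0.199 -56.3
black (array([303. , 204.3]), 15) 0.078 -77.7
black (array([288.8, 201.8]), 8) 0.041 -53.2
black (array([316. , 222.2]), 36) 0.121 -108.5
black (array([287. , 234.6]), 9) 0.08 -160.6
black (array([245.4, 251.7]), 29) 0.161 141.7
```

No contact yet (ball angles unchanged), so I continue slowly.

```bash

python3 -m jog '[[0,0,0,0.002,0,0,0],[0,0,0,0,0,0,0]]' | grep -E 'posi|ft_'
python3 -m jog '[[0,0,0,0.002,0,0,0],[0,0,0,0,0,0,0]]'| grep -E 'posi|ft_'
python3 -m jog '[[0,0,0,0.002,0,0,0],[0,0,0,0,0,0,0]]'| grep -E 'posi|ft_'
python3 m.py | grep -E 'red|0.16'
```

```text
position: [0.5571, -0.1357, 0.0428]
ft_force: [0.3, -0.4, -0.2]
position: [0.5591, -0.1357, 0.0428]
ft_force: [-0.1, 0.1, -0.8]
position: [0.5611, -0.1357, 0.0428]
ft_force: [-0.1, -0.1, -0.2]
red (array([257.6, 203.7]), 34) 0.058 82.2
black (array([258.4, 161.6]), 26) 0.161 21.7
black (array([245.4, 251.7]), 29) 0.161 141.7
```

By my numbers it should have touched by now. I'll look before pushing further.

```bash
python3 - <<'E'
from rig import optics
from h import *
d=optics.get_image('scene');e=optics.get_image('wrist')
a=cv2.resize(d['pixels'][160:260,200:320,::-1],(480,400),interpolation=cv2.INTER_CUBIC)
b=cv2.resize(e['pixels'][:,:,::-1],(320,240));b=np.vstack([b,np.zeros((160,320,3),np.uint8)])
cv2.imwrite('pics/s2.png',np.hstack([a,b]))
for n,dd in(('scene',d),('wrist',e)):
    print(n,cv2.projectPoints(np.array([[.5611,-.1357,.043],[.5633,-.1357,.056]]),np.array(dd['rvec'],float),np.array(dd['tvec'],float),np.array(dd['mtx'],float),None)[0].reshape(-1,2))
E
```

```text
scene [[234.27933974 217.80227802]
 [233.7002115  215.79673335]]
wrist [[277.57977841 250.79464341]
 [277.62389799 256.68748703]]
```

View pics/s2.png

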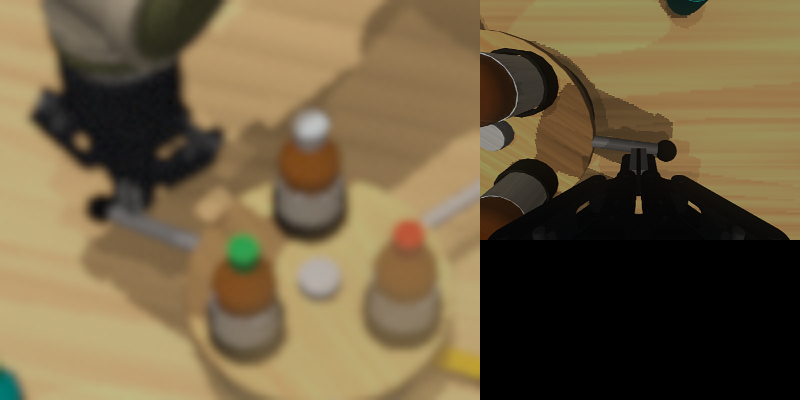

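Both views show the fingertip right behind the spoke (wrist crop 638,150), with the tip hidden by the bar and no ball contact. I carry on in small steps.

```bash

for i in 1; do python3 -m jog '[[0,0,0,0.002,0,0,0],[0,0,0,0,0,0,0]]' | grep -E 'posi|ft_'
python3 -m jog '[[0,0,0,0.002,0,0,0],[0,0,0,0,0,0,0]]'| grep -E 'posi|ft_'; done
python3 m.py | grep -E 'red|0.16'
```

```text
position: [0.5631, -0.1357, 0.0428]
ft_force: [0.4, 0.2, 0.8]
position: [0.5651, -0.1357, 0.0428]
ft_force: [-0.1, -0.9, -1.0]
red (array([257.7, 203.5]), 35) 0.058 81.6
black (array([258.4, 161.6]), 26) 0.161 21.7
black (array([245.4, 251.7]), 29) 0.161 141.7
```

```bash
python3 - <<'E'
from rig import optics
from h import *
d=optics.get_image('scene');e=optics.get_image('wrist')
a=cv2.resize(d['pixels'][185:235,210:260,::-1],(400,400),interpolation=cv2.INTER_CUBIC)
b=cv2.resize(e['pixels'][200:320,210:330,::-1],(400,400),interpolation=cv2.INTER_CUBIC)
cv2.imwrite('pics/s3.png',np.hstack([a,b]))
R=cv2.Rodrigues(np.array(e['rvec'],float))[0];print(-R.T@np.array(e['tvec']).ravel(),R[2])
for n,dd in(('scene',d),('wrist',e)):
    q=cv2.projectPoints(np.array([[.5651,-.1357,.043],[.5651,-.1357,.09],[.5633,-.1357,.056]]),np.array(dd['rvec'],float),np.array(dd['tvec'],float),np.array(dd['mtx'],float),None)[0].reshape(-1,2)
    print(n,(q-(210,185))*8 if n=='scene' else (q-(210,200))*400/120+(400,0))
E
```

```text
[ 0.64354603 -0.13531153  0.21609538] [-3.05810923e-01 -6.87237406e-04 -9.52092016e-01]
scene [[190.49603869 271.96679594]
 [180.90878257 193.35050822]
 [189.601692   246.37386681]]
wrist [[625.26590929 169.33959706]
 [625.85623731 307.63370209]
 [625.38804262 209.98766982]]
```

View pics/s3.png

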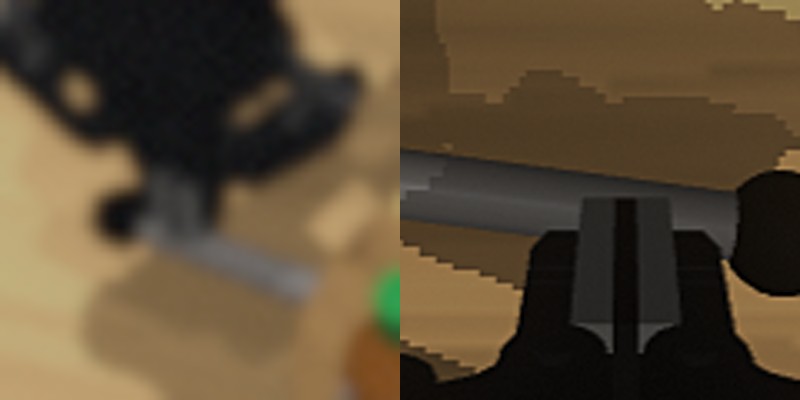

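The two views agree that the pad's real lower end is at z≈0.063, about 20 mm above the reported TCP. The finger is gliding just over the spoke without touching it. I'll back off, lower 20 mm and push again.

```bash

python3 -m jog '[[0,0,0,-0.02,0,0,0],[0,0,0,-0.015,0,0,0],[0,0,0,0,0,0,0],[0,0,0,0,0,0.01,0],[0,0,0,0,0,0.01,0],[0,0,0,0.005,0,0,0],[0,0,0,0.005,0,0,0],[0,0,0,0,0,0,0]]' | grep -E 'posi|ft_'
python3 -m jog '[[0,0,0,0.002,0,0,0],[0,0,0,0.002,0,0,0],[0,0,0,0,0,0,0]]' | grep -E 'posi|ft_'
python3 -m jog '[[0,0,0,0.002,0,0,0],[0,0,0,0,0,0,0]]'| grep -E 'posi|ft_'
python3 -m jog '[[0,0,0,0.002,0,0,0],[0,0,0,0,0,0,0]]'| grep -E 'posi|ft_'
python3 m.py | grep -E 'red|0.16'
```

```text
position: [0.5406, -0.1358, 0.023]
ft_force: [-0.3, -0.7, 0.9]
position: [0.5441, -0.1357, 0.0229]
ft_force: [-0.6, -0.5, 0.2]
position: [0.5459, -0.1357, 0.0228]
ft_force: [-0.5, -0.5, -0.2]
position: [0.5481, -0.1357, 0.0228]
ft_force: [-1.1, -0.4, -0.1]
red (array([257.5, 204.2]), 36) 0.059 83.6
black (array([257.2, 162.2]), 26) 0.161 23.2
black (array([246.4, 252.5]), 30) 0.161 143.1
```

Contact made: the table has turned +1.45° and needs about 4.8° more, or roughly 11 mm.

```bash

python3 -m jog '[[0,0,0,0.002,0,0,0],[0,0,0,0.002,0,0,0],[0,0,0,0.002,0,0,0],[0,0,0,0.002,0,0,0],[0,0,0,0.001,0,0,0],[0,0,0,0,0,0,0]]' | grep -E 'posi|ft_'
python3 m.py | grep -E 'red|0.16'
```

```text
position: [0.5572, -0.1356, 0.0228]
ft_force: [-0.7, -1.3, 0.3]
red (array([257.6, 205.4]), 33) 0.058 87.0
black (array([254.2, 163.6]), 24) 0.161 26.8
black (array([249.4, 254.4]), 28) 0.161 147.0
```

```bash

python3 -m jog '[[0,0,0,0.001,0,0,0],[0,0,0,0.001,0,0,0],[0,0,0,0.0007,0,0,0],[0,0,0,0,0,0,0],[0,0,0,-0.01,0,0,0],[0,0,0,-0.025,0,0,0],[0,0,0,-0.025,0,0,0],[0,0,0,0,0,-0.05,0],[0,0,0,0,0,-0.06,0],[0,0,0,0,0,-0.06,0]]' | grep -E 'posi|ft_'
python3 -m jog '[[0,0,0,-0.05,0.03,0,0],[0,0,0,-0.05,0.03,0,0],[0,0,0,0,0.05,0,0],[0,0,0,0,0.05,0,0],[0,0,0,0,0,0,0],[0,0,0,0,0,0,0]]' | grep -E 'posi|ft_'
python3 m.py | grep -E 'red|0.16'
```

```text
position: [0.4989, -0.1354, 0.1947]
ft_force: [1.4, 0.3, -0.2]
position: [0.3992, -0.2949, 0.1926]
ft_force: [-0.2, -0.1, 0.2]
red (array([257.4, 205.8]), 35) 0.059 88.1
black (array([253.2, 164.2]), 26) 0.16 28.1
black (array([330.9, 211.6]), 27) 0.16 -92.3
black (array([250.4, 254.8]), 28) 0.16 148.1
```

View pics/last.png

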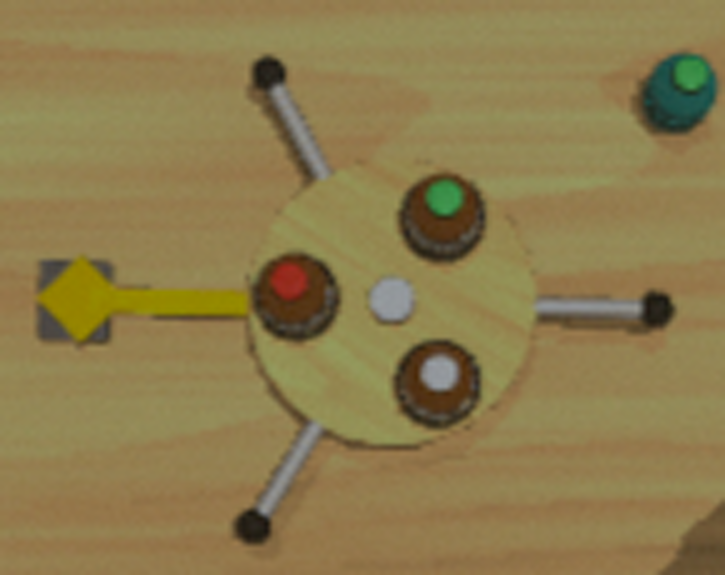

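The picture shows the red bottle (295,297) in line with the pointer bar (y≈302), all three bottles upright, and the hand away. Both are measured at 88.1°.

```bash
python3 -c "
from rig import job
print(job.close_job())"
```

```text
the job is handed in; nothing more can be done
None
```

I turned the turntable about 6° counterclockwise by pushing one spoke, withdrew the hand, and handed the job in; the red-capped bottle and the pointer both measured 88.1° from the axis (no verdict was returned).

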